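# Lever open the findings case with the palette knife

## Task

Take the palette knife from its rest, slip its blade down through the window of the sliding guard and under the front edge of the sunken lid, and lever the lid up with the knife alone (the gripper must not touch the lid) until it stands open, about upright. Then lay the knife back on its rest the way it lay, leaving the lid standing open and everything else on the bench where it was.

Things in the scene. Friction and masses are not known exactly. Their poses are not given: they have to be found in the camera images.
- case: Findings case, white, fixed to the bench: 150 mm deep (x), 120 wide (y), 55 high; origin at the centre of its underside, front is its -x side, z up. Seen from the front along x: front wall x -75 to -69 mm (top at height 50), a trough (floor at height 20), then the sunken lid from x -47. Under the lid's front edge is a hollow 12 mm deep, to a wall at x -35.
- case_lip (a point): Middle of the front wall's inner top edge (case x -69 mm, height 50), case axes: the fulcrum. The shut lid's lower front edge lies 22 mm behind it and 4 mm lower, so the blade must slope down over this edge, by about 30 to 40 degrees (35 is best), to get into the hollow under the lid.
- case_trough (a point): Middle of the trough (case x -58, y 0, height 50 mm), case axes. A white guard slides in it along y: two solid bars, each 54 mm long, tops flush at height 50, with one open window 36 mm wide between; only there the blade goes down. The window's middle is anywhere from y -26 to +26 and is not reported: look (the bars' ends stick out at the sides) or feel. 25 N shifts the guard.
- lid (a joint): Angle of the lid, rad: 0 shut, grows as the front edge rises, 1.57 upright, stop at 1.75. Stiff hinge (about 0.17 N m): it stays at any angle. The lid is a plain pale-green plate without handle, 113 mm (case x -47 to +66) by 100 by 4 thick, sunk between the side walls; shut, its underside is at height 46, its top at 50.
- case_hinge (a point): Middle of the lid's hinge axis (case x +67, y 0, height 48 mm), case axes; the axis runs along y, at half the lid's thickness.
- lid_edge (a point): Middle of the lid's free front edge, at half its thickness; its axes turn with the lid (x from the free edge towards the hinge, z out of the lid's top).
- knife_grip (a point): Palette knife, the gripping point: centre of the handle's thickness, 45 mm behind the ferrule's front end. x points along the knife to the blade's tip, z up as it lies on the rest. Wooden handle 14 mm wide (y), 16 high (z), from x -60 to +30; ferrule to x +45; stiff steel blade x +44 to +100, 14 wide, 2.5 thick, centred on the same axis. 60 g.
- knife_tip (a point): The tip of the blade, on its centre line, 100 mm ahead of knife_grip; same axes.
- rest: Wooden knife rest, 120 x 46 mm, base 6 mm thick, fixed; origin at the centre of its underside; x along the knife. Two saddles (8 mm thick in x, at x -45 and +22 mm, tops at height 22) with ears (to height 30, inner faces 22 mm apart) carry the handle: the knife lies with knife_grip above the origin to about 5 mm, at height 30. Between the saddles the handle is free to be gripped from above.
- tape: Bystander: wide roll of paper tape lying flat, 100 mm across, 45 high; origin at the centre of its underside.
- glue: Bystander: milky glue bottle with pointed nozzle, 54 mm across, 150 high; origin at the centre of its underside.
- phone: Bystander: black phone lying flat, 75 x 155 x 10 mm; origin at the centre of its underside.
- pliers: Bystander: pliers lying flat, 165 mm long, 14 mm high; origin at the centre of its underside.
- jar: Bystander: white cup 72 mm across, 90 high; origin at the centre of its underside.
- tin: Bystander: small flat aluminium tin, 42 mm across, 20 high; origin at the centre of its underside.
Things that resemble listed ones, but are neither listed nor needed, are in the scene too. Of the things shaped like the part that bears knife_grip, the dark wooden one is meant.

How it is judged:
By the outcome, as a careful person would: the job done as asked, in the order asked, and still so for the second after the job is handed in, with the robot touching nothing.
It also fails if it takes over 61 s, if anything falls off the work surface, if the arm or the gripper's body presses on something with over 40 N, if the wrist force passes 120 N, or if a joint passes its speed limit or range.

## Robot

A 6-joint arm with a two-finger parallel gripper is mounted at the origin on the work surface. World frame = base frame: x ahead of the robot, y to its left, z up, the work surface at z = 0. Lengths are in m, angles in degrees, forces in N, time in s.
With the tool pointing down it reaches from about 0.325 to 0.85 m from the base axis. Payload 4.4 kg.
Tool frame: the origin (TCP) lies on the centre line of the jaws, within the pads' length; the fingertips stand 25 mm ahead of it and the grasp point (between the pads) lies 6 mm ahead of it; z points along the fingers, y is the line along which they close (so a half turn about z gives the same grasp; the last joint's range is limited). The gripper opens to 94 mm and grips with 3 to 60 N. Pads are 16 mm wide; open, the fingers measure 119 mm over their backs; the gripper's body (75 mm by 177 mm) begins 78 mm behind the grasp point.
Start: joints at [59.788, 11.837, 88.321, -0, 79.842, -8.623], TCP at [0.212, 0.535, 0.23] pointing down, gripper open.
Joint ranges: [-156.59, 156.59], [-49.26, 127.26], [12.9, 141.05], [-63.56, 243.56], [4.71, 150.69], [-161.64, 161.64]. Speed limits (degrees/s): [159.86, 159.86, 180, 180, 180, 180].

## Interface

Orientations are given as [roll, pitch, yaw] about the fixed x, y, z axes, in that order (R = Rz(yaw) Ry(pitch) Rx(roll)).
In Python, from cell import state, snapshot, camera_model, hand_in, outline_of gives the robot as it stands.
- The arm moves only by the shell command python3 -m creep 'ROWS' [FORCE]. ROWS is JSON, a list of rows, each a list of 7 numbers: the shift along the tool's x, y, z in m, then the turn, a rotation vector about the tool's x, y, z in degrees, then the closure, from -1 (fully open) to 1 (shut). A call has 1 to 20 rows; each row shifts and turns the commanded pose from where the row before left it, along the tool's axes as they then stand; what a row does not reach is not made up. A row lasts 1/10 s, in which the tool goes at most 50 mm and 8.59 degrees, less where a joint would pass 70% of its speed; a pose out of reach is approached as far as the arm can. A call with a gripper value outside its range is refused whole. The fingers move at their own pace and stop on an object; FORCE is the grip in N (left out, the last holds). Time passes only in rows, so rows that do not move let the fingers close. It gives the time, the measured TCP pose, the force, the opening and the grip force at its end, in the units of the state.
- state(): the state, without advancing time (a new reading comes with each control period).
- snapshot(name): name is "side" or "top"; returns (picture, depth): 400x640x3 uint8, red, green, blue; 400x640 float32, m along the optical axis (not along the pixel's ray), 0 where there is no reading.
- camera_model(name): a dict with "fx", "fy", "cx", "cy" (pixels), "position" and "rotation" of the camera in the world. Camera axes: x right, y down, z forward; pixel columns grow to the right and rows downward; lengths in m; the calibration is good to about 2 mm. A picture is of the moment at which its call begins. camera_model takes no time and is no camera call.
- hand_in(): hands the job in; it is judged then, once.
Trained networks look in the newest picture that a camera, given by its name, has taken for a name from the list of things; names that differ only in an ending like _2 or _b are one class to them, and where a whole thing is asked for, a point or a joint stands for the part that bears it (a point fixed in the world has none). Each returns a list of dicts, best first, with "score" (0 to 1); they miss things now and then, are a little off and sometimes report something else, mostly with a low value. They report only what shows in the picture. A call takes as long as a camera call. They do not tell look-alikes from the thing itself.
- outline_of(camera, name): "pixels" (400x640 bool, what is visible of it) and "point" ([column, row] in pixels, amid what is visible of it).
The state is a dict: "time_s": time; "joint_pos": joint angles; "qd": joint speeds; "tau": joint torques, N m; "tcp_pos": TCP position; "tcp_rot": TCP orientation; "force": force on the tool from outside, world axes, zero at the start; "torque": the same for the moment, N m; "grip_width": finger opening in m; "finger_force": force on a finger pad.
Only numpy, scipy, OpenCV 4.12 (cv2) and the standard library are available. Lean on these libraries where they do the work, as an engineer would, in place of code of your own. Each camera call takes 0.05 s, during which the arm holds its last target. There are 200 camera calls.

## Working session

There is one attempt and no reset: what is moved stays moved. The work goes in short steps, Python scripts to look and compute and a shell command to move; the robot and the scene stay as the last step left them, time stands still between calls to the robot, and variables do not carry over. Pictures are saved under pics/ and viewed, at most 10 in all, crops included, and the job is handed in when it is done.

```bash
ls; mkdir -p pics; cat > h.py <<'E'
import numpy as np, cv2
from scipy.spatial.transform import Rotation as R
from cell import state, snapshot, camera_model, hand_in, outline_of
def pts(cam,d):
    m=camera_model(cam); v,u=np.mgrid[:400,:640]
    P=np.stack([(u-m['cx'])/m['fx']*d,(v-m['cy'])/m['fy']*d,d],-1)
    Rm=np.array(m['rotation']); 
    if Rm.shape!=(3,3): Rm=R.from_euler('xyz',Rm,degrees=True).as_matrix()
    return P@Rm.T+np.array(m['position'])
E
python3 - <<'E'
from h import *
for c in('top','side'):
    p,d=snapshot(c); np.savez(f'{c}.npz',p=p,d=d); cv2.imwrite(f'pics/{c}0.png',p[...,::-1])
    print(c,camera_model(c)); P=pts(c,d)
    for n in('case','knife_grip','rest','lid'):
        for o in outline_of(c,n)[:4]:
            m=o['pixels']&(d>0); q=P[m]
            print(n,round(o['score'],2),np.round(o['point']),m.sum(),np.round(np.median(q,0),3) if len(q) else '')
print(state())
E
```

```text
pics
top {'fx': 414.948709195241, 'fy': 414.948709195241, 'cx': 318.98181514089134, 'cy': 203.37946190431694, 'position': array([0.34519547, 0.002779  , 1.4527491 ]), 'rotation': array([-173.26139552,    0.43562706,  -90.82654007])}
case 0.59 [332. 173.] 1663 [ 0.624 -0.042  0.05 ]
knife_grip 0.77 [410. 203.] 229 [ 0.506 -0.296  0.035]
knife_grip 0.76 [306. 247.] 199 [0.361 0.055 0.014]
knife_grip 0.61 [424. 264.] 151 [ 0.304 -0.338  0.015]
knife_grip 0.46 [370. 265.] 170 [ 0.307 -0.164  0.014]
rest 0.58 [405. 210.] 263 [ 0.492 -0.289  0.007]
lid 0.61 [333. 168.] 886 [ 0.64  -0.039  0.051]
side {'fx': 362.47545675147995, 'fy': 362.47545675147995, 'cx': 315.4804971071826, 'cy': 200.610926454361, 'position': array([ 0.22584654, -0.61486545,  0.71877786]), 'rotation': array([-135.15840491,   -1.08249182,  -24.04742604])}
case 0.56 [361. 200.] 2835 [ 0.622 -0.057  0.048]
knife_grip 0.94 [262. 282.] 388 [ 0.308 -0.173  0.014]
knife_grip 0.81 [364. 296.] 493 [ 0.496 -0.297  0.034]
knife_grip 0.65 [359. 202.] 2714 [ 0.622 -0.057  0.048]
knife_grip 0.64 [294. 356.] 767 [ 0.313 -0.351  0.011]
rest 0.96 [363. 309.] 722 [ 0.492 -0.307  0.005]
lid 0.83 [367. 197.] 1093 [ 0.642 -0.04   0.049]
{'time_s': 0.5, 'joint_pos': array([ 5.97889475e+01,  1.18396415e+01,  8.83221747e+01, -6.39991764e-04,
        7.98429680e+01, -8.62298152e+00]), 'qd': array([ 0.02683565, -0.0537452 , -0.09622719, -0.04223435, -0.02042491,
       -0.00853676]), 'tau': array([-1.79590155e-03, -3.70486522e+01, -2.81434393e+01,  6.97217183e-02,
        2.88366107e-02, -3.91489993e-05]), 'tcp_pos': array([0.21156667, 0.53464797, 0.23041746]), 'tcp_rot': array([-1.79995175e+02, -9.44710292e-05,  1.58412042e+02]), 'force': array([ 0.48849264, -0.0981481 , -0.43145014]), 'torque': array([ 0.00876125,  0.01352299, -0.00960368]), 'finger_force': 0.0, 'grip_width': 0.09417127975575128}
```

View pics/top0.png

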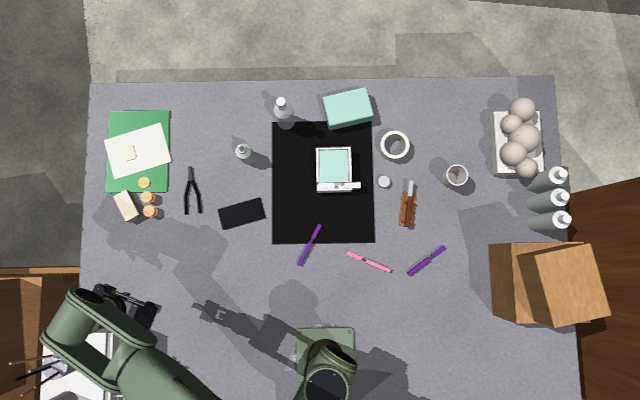

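View pics/side0.png

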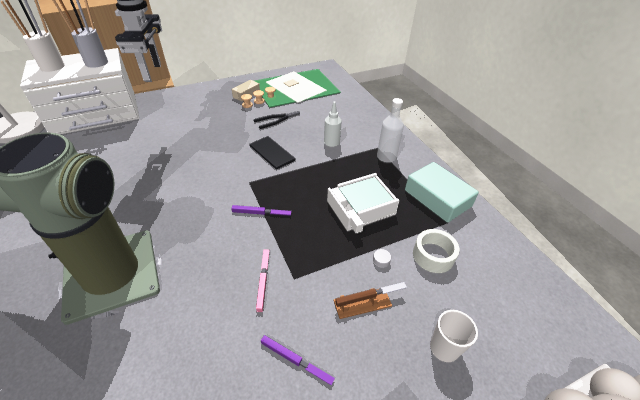

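Knife candidates in the top picture are the wooden one on the rest (408,205), purple ones (310,245) and (427,261), and a pink one (369,262). I choose the dark wooden one on the rest. The guard sticks out at the case's right side (358,185). Next: a close crop and the geometry.

```bash
python3 - <<'E'
from h import *
z=np.load('top.npz'); p,d=z['p'],z['d']
a=cv2.resize(p[140:235,305:425],None,fx=5,fy=5,interpolation=cv2.INTER_CUBIC)
z2=np.load('side.npz'); b=cv2.resize(z2['p'][165:325,315:415],None,fx=3,fy=3,interpolation=cv2.INTER_CUBIC)
H=np.zeros((max(a.shape[0],b.shape[0]),a.shape[1],3),np.uint8);H[:a.shape[0],:a.shape[1]]=a
cv2.imwrite('pics/c1.png',H[...,::-1]); 
def rect(q):
    (c,s,_)=cv2.minAreaRect((q[:,:2]*1000).astype(np.float32)); return np.round(c,1),np.round(s,1),np.round(_,2)
for c,zz in(('top',z),('side',z2)):
    p,d=zz['p'],zz['d'];P=pts(c,d); x=P[...,0];y=P[...,1];h=P[...,2]
    case=(x>.5)&(x<.74)&(y>-.16)&(y<.06)
    for lo in(.042,):
        m=case&(h>lo)&(h<.065); print(c,'case',m.sum(),rect(P[m]))
    hsv=cv2.cvtColor(p,cv2.COLOR_RGB2HSV); lm=case&(h>.03)&(h<.065)&(hsv[...,1]>25)&(hsv[...,0]>50)
    lm=cv2.erode(lm.astype(np.uint8),np.ones((2,2)))>0
    print('lid',lm.sum(),rect(P[lm]))
    kn=(x>.42)&(x<.62)&(y>-.36)&(y<-.24)&(h>.022)&(h<.06)
    q=P[kn]; print('knife',kn.sum(),rect(q),np.round(np.median(q,0),3),'x',q[:,0].min(),q[:,0].max())
    r=(x>.42)&(x<.6)&(y>-.36)&(y<-.24)&(hsv[...,1]>110)&(hsv[...,0]<20)&(h>.003)&(h<.012); print('rest',r.sum(),rect(P[r]))
    # guard ends
    for s in(1,):
        g=(x>.5)&(x<.66)&(y<-.09)&(y>-.2)&(h>.03)&(h<.06); print('guard out',g.sum(),rect(P[g]) if g.sum()>3 else '', P[g].min(0) if g.any() else '')
E
```

```text
top case 1438 (array([631.4, -52.6]), array([151.9, 147.7]), np.float64(0.57))
lid 862 (array([639.1, -42.1]), array([110.1,  97. ]), np.float64(0.34))
knife 215 (array([ 508. , -298.7]), array([ 28. , 158.5]), np.float64(79.69)) [ 0.502 -0.295  0.036] x 0.43030896652520195 0.586694221626497
rest 199 (array([ 492.5, -296.5]), array([ 46.3, 118.2]), np.float64(80.33))
guard out 136 (array([ 608.1, -107.7]), array([102.3,  35.8]), np.float64(2.7)) [ 0.55628615 -0.12747952  0.03090965]
side case 1956 (array([633.7, -53.9]), array([152.4, 151.9]), np.float64(1.3))
lid 0 (array([0., 0.]), array([0., 0.]), np.float64(0.0))
knife 585 (array([ 512. , -298.6]), array([ 29.2, 159.8]), np.float64(81.12)) [ 0.497 -0.298  0.033] x 0.4326660488466618 0.5917212961767084
rest 589 (array([ 493.9, -298.8]), array([ 43.5, 120.2]), np.float64(79.24))
guard out 401 (array([ 609.4, -109.3]), array([101.7,  41.1]), np.float64(1.98)) [ 0.55826594 -0.13137816  0.03002716]
```

View pics/c1.png

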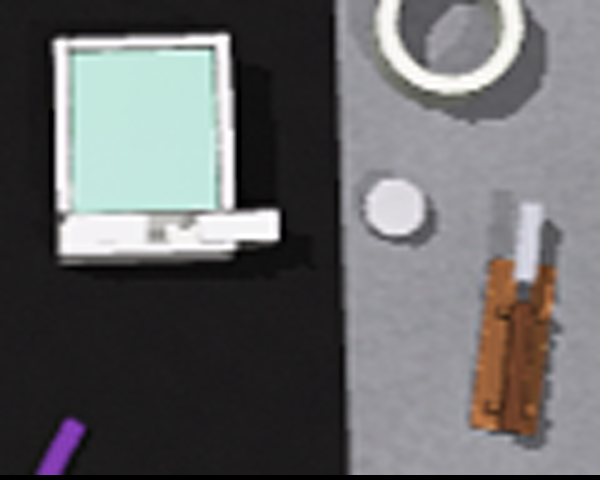

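```bash
cat >> h.py <<'E'
def toolR(tilt,yaw):  # tilt: tool z leaning ahead along heading yaw; tool x points back
    a,t=np.radians(yaw),np.radians(tilt); h=np.array([np.cos(a),np.sin(a),0]); k=np.array([0,0,1.])
    z=np.sin(t)*h-np.cos(t)*k; x=-np.cos(t)*h-np.sin(t)*k
    return np.stack([x,np.cross(z,x),z],1)
def rows(p1,R1,n,p0=None,R0=None):
    s=state()
    if p0 is None: p0,R0=s['tcp_pos'],R.from_euler('xyz',s['tcp_rot'],degrees=True).as_matrix()
    w=R.from_matrix(R0.T@R1).as_rotvec()/n
    S=sum(R0@R.from_rotvec(w*k).as_matrix() for k in range(n))
    d=np.linalg.solve(S,np.array(p1)-p0)
    print(n,'x',np.round(d,4).tolist(),np.round(np.degrees(w),2).tolist())
def grasp2tcp(g,Rm): return np.array(g)-0.006*Rm[:,2]
E
python3 - <<'E'
from h import *
Rg=toolR(30,-10); g=grasp2tcp([.485,-.296,.030],Rg)
pre=g-.09*Rg[:,2]; print(g,pre)
rows(pre+[0,0,.05],Rg,32)
E
```

```text
[ 0.48204558 -0.29547906  0.03519615] [ 0.43772923 -0.28766489  0.11313844]
32 x [-0.0131, -0.0228, 0.0054] [-0.09, -0.93, -0.35]
```

```bash
r='[-0.0131,-0.0228,0.0054,-0.09,-0.93,-0.35,-1]'
python3 -m creep '[[-0.0131,-0.0228,0.0054,-0.09,-0.93,-0.35,-1],[-0.0131,-0.0228,0.0054,-0.09,-0.93,-0.35,-1],[-0.0131,-0.0228,0.0054,-0.09,-0.93,-0.35,-1],[-0.0131,-0.0228,0.0054,-0.09,-0.93,-0.35,-1],[-0.0131,-0.0228,0.0054,-0.09,-0.93,-0.35,-1],[-0.0131,-0.0228,0.0054,-0.09,-0.93,-0.35,-1],[-0.0131,-0.0228,0.0054,-0.09,-0.93,-0.35,-1],[-0.0131,-0.0228,0.0054,-0.09,-0.93,-0.35,-1],[-0.0131,-0.0228,0.0054,-0.09,-0.93,-0.35,-1],[-0.0131,-0.0228,0.0054,-0.09,-0.93,-0.35,-1],[-0.0131,-0.0228,0.0054,-0.09,-0.93,-0.35,-1],[-0.0131,-0.0228,0.0054,-0.09,-0.93,-0.35,-1],[-0.0131,-0.0228,0.0054,-0.09,-0.93,-0.35,-1],[-0.0131,-0.0228,0.0054,-0.09,-0.93,-0.35,-1],[-0.0131,-0.0228,0.0054,-0.09,-0.93,-0.35,-1],[-0.0131,-0.0228,0.0054,-0.09,-0.93,-0.35,-1]]'
python3 -m creep '[[-0.0131,-0.0228,0.0054,-0.09,-0.93,-0.35,-1],[-0.0131,-0.0228,0.0054,-0.09,-0.93,-0.35,-1],[-0.0131,-0.0228,0.0054,-0.09,-0.93,-0.35,-1],[-0.0131,-0.0228,0.0054,-0.09,-0.93,-0.35,-1],[-0.0131,-0.0228,0.0054,-0.09,-0.93,-0.35,-1],[-0.0131,-0.0228,0.0054,-0.09,-0.93,-0.35,-1],[-0.0131,-0.0228,0.0054,-0.09,-0.93,-0.35,-1],[-0.0131,-0.0228,0.0054,-0.09,-0.93,-0.35,-1],[-0.0131,-0.0228,0.0054,-0.09,-0.93,-0.35,-1],[-0.0131,-0.0228,0.0054,-0.09,-0.93,-0.35,-1],[-0.0131,-0.0228,0.0054,-0.09,-0.93,-0.35,-1],[-0.0131,-0.0228,0.0054,-0.09,-0.93,-0.35,-1],[-0.0131,-0.0228,0.0054,-0.09,-0.93,-0.35,-1],[-0.0131,-0.0228,0.0054,-0.09,-0.93,-0.35,-1],[-0.0131,-0.0228,0.0054,-0.09,-0.93,-0.35,-1],[-0.0131,-0.0228,0.0054,-0.09,-0.93,-0.35,-1]]'
python3 - <<'E'
from h import *
Rg=toolR(30,-10); g=grasp2tcp([.485,-.296,.030],Rg)
print(state()['joint_pos'],state()['tcp_rot'])
p,d=snapshot('side')
P=pts('side',d);x,y,h=P[...,0],P[...,1],P[...,2]
a=p[200:370,280:450]; cv2.imwrite('pics/s2.png',cv2.resize(a,None,fx=3.5,fy=3.5,interpolation=cv2.INTER_CUBIC)[...,::-1])
rows(g-.04*Rg[:,2],Rg,6); rows(g,Rg,6,g-.04*Rg[:,2],Rg)
E
```

```text
time_s: 2.1
tcp_pos: [0.2997, 0.1188, 0.1676]
tcp_rot: [179.3, 15.0, 164.0]
force: [0.7, -0.7, 0.1]
grip_width: 0.0941
finger_force: 0.0
time_s: 3.7
tcp_pos: [0.4368, -0.2881, 0.1629]
tcp_rot: [-179.9, 29.9, 169.9]
force: [0.2, 0.0, 0.5]
grip_width: 0.0939
finger_force: 0.0
[ -55.70498807   -4.84482774  120.12611163   29.20153304   46.60673717
 -152.5030548 ] [-179.86485743   29.89421961  169.90821683]
6 x [0.0044, 0.0009, 0.0156] [-0.08, 0.01, -0.02]
6 x [0.0, 0.0, 0.0067] [0.0, 0.0, 0.0]
```

View pics/s2.png

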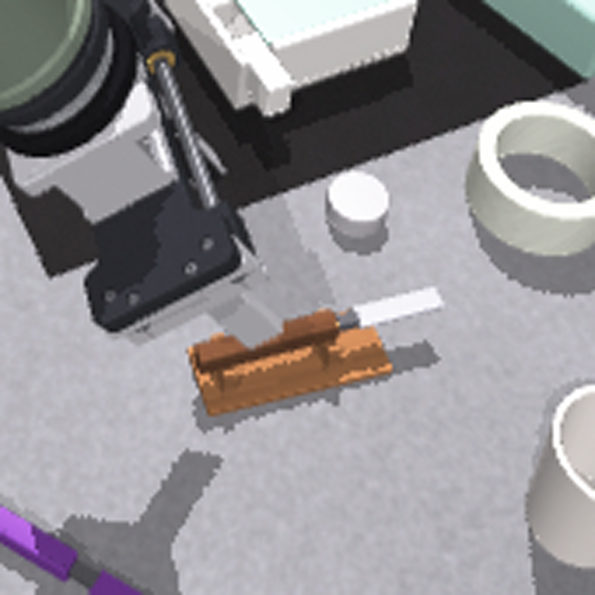

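The wooden knife lies on the rest (handle from (200,355) to (340,320), tip (440,297) in the crop). The gripper is above the handle, aligned. I'll go down and grip.

```bash
python3 -m creep '[[0.0044,0.0009,0.0156,-0.08,0,0,-1],[0.0044,0.0009,0.0156,-0.08,0,0,-1],[0.0044,0.0009,0.0156,-0.08,0,0,-1],[0.0044,0.0009,0.0156,-0.08,0,0,-1],[0.0044,0.0009,0.0156,-0.08,0,0,-1],[0.0044,0.0009,0.0156,-0.08,0,0,-1],[0,0,0.0067,0,0,0,-0.6],[0,0,0.0067,0,0,0,-0.6],[0,0,0.0067,0,0,0,-0.6],[0,0,0.0067,0,0,0,-0.6],[0,0,0.0067,0,0,0,-0.6],[0,0,0.0067,0,0,0,-0.6],[0,0,0,0,0,0,-0.4]]'
python3 - <<'E'
from h import *
Rg=toolR(30,-10); g=grasp2tcp([.485,-.296,.030],Rg)
s=state();print(g,s['tcp_pos'],s['joint_pos'].round(1))
p,d=snapshot('side')
a=p[230:350,310:430]; cv2.imwrite('pics/s3.png',cv2.resize(a,None,fx=5,fy=5,interpolation=cv2.INTER_CUBIC)[...,::-1])
E
```

```text
time_s: 5.05
tcp_pos: [0.4842, -0.2868, 0.0369]
tcp_rot: [179.7, 29.2, 169.7]
force: [-0.2, -0.2, -0.5]
grip_width: 0.0701
finger_force: 0.0
[ 0.48204558 -0.29547906  0.03519615] [ 0.48419302 -0.28679937  0.03691225] [ -50.    14.3  118.8   39.6   29.7 -161.6]
```

View pics/s3.png

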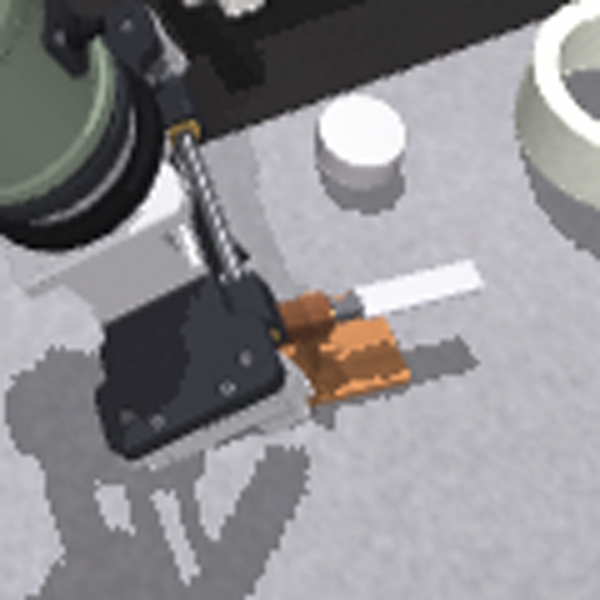

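The last joint stopped at its range limit. I'll back off and turn the tool half a turn, which gives the same grasp with plenty of range.

```bash
cat >> h.py <<'E'
_t=toolR
def toolR(tilt,yaw): return _t(tilt,yaw)@np.diag([-1,-1,1.])
E
python3 -m creep '[[0,0,-0.01,0,0,0,-0.6],[0,0,-0.015,0,0,0,-1],[0,0,-0.025,0,0,0,-1],[0,0,-0.025,0,0,0,-1],[0,0,-0.025,0,0,0,-1],[0,0,-0.025,0,0,0,-1],[0,0,0,0,0,8.5,-1],[0,0,0,0,0,8.5,-1],[0,0,0,0,0,8.5,-1],[0,0,0,0,0,8.5,-1],[0,0,0,0,0,8.5,-1],[0,0,0,0,0,8.5,-1],[0,0,0,0,0,8.5,-1],[0,0,0,0,0,8.5,-1],[0,0,0,0,0,8.5,-1],[0,0,0,0,0,8.5,-1],[0,0,0,0,0,8.5,-1]]'
python3 - <<'E'
from h import *
print(state()['joint_pos'].round(1))
E
```

```text
time_s: 6.8
tcp_pos: [0.4233, -0.2767, 0.1473]
tcp_rot: [150.8, -2.1, 76.4]
force: [-0.1, 0.8, -0.3]
grip_width: 0.0943
finger_force: 0.0
[-56.3  -5.5 122.7  29.7  45.6 -60. ]
```

```bash

python3 -m creep '[[0,0,0,0,0,8.5,-1],[0,0,0,0,0,8.5,-1],[0,0,0,0,0,8.5,-1],[0,0,0,0,0,8.5,-1],[0,0,0,0,0,8.5,-1],[0,0,0,0,0,8.5,-1],[0,0,0,0,0,8.5,-1],[0,0,0,0,0,8.5,-1],[0,0,0,0,0,8.5,-1],[0,0,0,0,0,8.5,-1],[0,0,0,0,0,0,-1]]'
python3 - <<'E'
from h import *
Rg=toolR(30,-10); g=grasp2tcp([.485,-.296,.030],Rg)
print(state()['joint_pos'].round(1))
rows(g-.04*Rg[:,2],Rg,6); rows(g,Rg,6,g-.04*Rg[:,2],Rg)
E
```

```text
time_s: 7.9
tcp_pos: [0.4234, -0.2768, 0.1472]
tcp_rot: [179.3, -29.3, -8.6]
force: [0.2, 0.6, 0.3]
grip_width: 0.0938
finger_force: 0.0
[-56.3  -5.4 122.7  29.7  45.6  24.7]
6 x [-0.0004, 0.0014, 0.0146] [-0.01, 0.11, 0.21]
6 x [-0.0, -0.0, 0.0067] [0.0, 0.0, 0.0]
```

```bash

python3 -m creep '[[-0.0004,0.0014,0.0146,0,0.11,0.21,-1],[-0.0004,0.0014,0.0146,0,0.11,0.21,-1],[-0.0004,0.0014,0.0146,0,0.11,0.21,-1],[-0.0004,0.0014,0.0146,0,0.11,0.21,-1],[-0.0004,0.0014,0.0146,0,0.11,0.21,-1],[-0.0004,0.0014,0.0146,0,0.11,0.21,-1],[0,0,0.0067,0,0,0,-0.6],[0,0,0.0067,0,0,0,-0.6],[0,0,0.0067,0,0,0,-0.6],[0,0,0.0067,0,0,0,-0.6],[0,0,0.0067,0,0,0,-0.6],[0,0,0.0067,0,0,0,-0.6],[0,0,0,0,0,0,-0.4]]'
python3 - <<'E'
from h import *
Rg=toolR(30,-10); g=grasp2tcp([.485,-.296,.030],Rg)
s=state();print(g,s['tcp_pos'],s['joint_pos'].round(1))
rows(g,Rg,1)
E
```

```text
time_s: 9.2
tcp_pos: [0.4827, -0.295, 0.0335]
tcp_rot: [-179.8, -29.9, -10.1]
force: [-0.7, 0.9, -0.5]
grip_width: 0.07
finger_force: 0.0
[ 0.48204558 -0.29547906  0.03519615] [ 0.4826543  -0.29500939  0.03350873] [-51.1  15.1 118.7  41.9  29.6  14.9]
1 x [0.0004, 0.0006, -0.0017] [-0.15, 0.11, -0.06]
```

```bash

python3 -m creep '[[0,0,-0.0015,0,0,0,0],[0,0,0,0,0,0,0.4],[0,0,0,0,0,0,1],[0,0,0,0,0,0,1],[0,0,0,0,0,0,1],[0,0,0,0,0,0,1],[0,0,0,0,0,0,1]]' 15
python3 -m creep '[[0,0,0,0,0,0,1],[0,0,0,0,0,0,1]]' 55
python3 -c "
from h import *
print(state()['force'],state()['tcp_pos'])"
```

```text
time_s: 9.9
tcp_pos: [0.4819, -0.2951, 0.0357]
tcp_rot: [-179.8, -29.9, -10.1]
force: [0.6, 0.4, 0.7]
grip_width: 0.0148
finger_force: 0.4
time_s: 10.1
tcp_pos: [0.4819, -0.2952, 0.0357]
tcp_rot: [-179.9, -29.9, -10.1]
force: [-0.1, 0.7, 1.9]
grip_width: 0.0137
finger_force: 54.9
[-0.13935541  0.70636039  1.90047031] [ 0.48194318 -0.29520243  0.03573289]
```

```bash

python3 -m creep '[[0.0025,0,-0.0043,0,0,0,1],[0.005,0,-0.0087,0,0,0,1],[0.0094,0,-0.0162,0,0,0,1],[0.0094,0,-0.0162,0,0,0,1],[0.0094,0,-0.0162,0,0,0,1],[0.0094,0,-0.0162,0,0,0,1],[0.0094,0,-0.0162,0,0,0,1],[0.0094,0,-0.0162,0,0,0,1],[0.0094,0,-0.0162,0,0,0,1],[0,0,0,0,0,0,1],[0,0,0,0,0,0,1]]'
python3 - <<'E'
from h import *
s=state(); T=R.from_euler('xyz',s['tcp_rot'],degrees=True).as_matrix(); t=s['tcp_pos']
for c in('side','top'):
    p,d=snapshot(c); P=pts(c,d); L=(P-t)@T
    # knife frame: tilt -30 about y
    a=np.radians(30); K=np.stack([np.cos(a)*L[...,0]+np.sin(a)*(L[...,2]-.006),L[...,1],np.sin(a)*L[...,0]-np.cos(a)*(L[...,2]-.006)],-1)
    m=(d>0)&(K[...,0]>.045)&(K[...,0]<.14)&(abs(K[...,1])<.03)&(abs(K[...,2])<.03); q=K[m]
    print(c,m.sum(),'range x',np.percentile(q[:,0],[1,99]).round(4),'y',np.median(q[:,1]).round(4))
    if len(q)>20: print('z vs x',np.polyfit(q[:,0],q[:,2],1),'mean z',q[:,2].mean(),'y fit',np.polyfit(q[:,0],q[:,1],1))
E
```

```text
time_s: 11.2
tcp_pos: [0.4821, -0.2956, 0.1818]
tcp_rot: [-179.9, -29.9, -10.0]
force: [0.1, 1.2, -0.3]
grip_width: 0.0136
finger_force: 54.9
side 217 range x [0.0461 0.1068] y 0.0004
z vs x [-0.00811722  0.00057885] mean z -4.5273129878507144e-05 y fit [-0.01909428  0.00137213]
top 86 range x [0.0458 0.1036] y -0.0013
z vs x [ 0.01177667 -0.00018317] mean z 0.0006995716985509086 y fit [-0.00922904 -0.00060351]
```

```bash
cat >> h.py <<'E'
def tcp_for_tip(tip,pitch,yaw,gt=30,L=.106):
    "knife tip world, pitch nose-up deg -> tcp pos, R"
    Rm=toolR(gt+pitch,yaw); a,b=np.radians(yaw),np.radians(pitch)
    xk=np.array([np.cos(b)*np.cos(a),np.cos(b)*np.sin(a),np.sin(b)])
    return grasp2tcp(np.array(tip)-L*xk,Rm),Rm
def case(C,yaw,v): return np.array([C[0],C[1],0])+R.from_euler('z',yaw,degrees=True).apply(v)
E
python3 - <<'E'
from h import *
for c in('top','side'):
    z=np.load(c+'.npz'); p,d=z['p'],z['d']; P=pts(c,d); hsv=cv2.cvtColor(p,cv2.COLOR_RGB2HSV)
    q=P[(P[...,2]>.044)&(P[...,2]<.062)&(P[...,0]>.53)&(P[...,0]<.73)&(P[...,1]>-.16)&(P[...,1]<.05)]
    def edge(ax,sgn,lo,hi):
        o=1-ax; pr=[]
        for b in np.arange(lo,hi,.008):
            s=q[(q[:,o]>=b)&(q[:,o]<b+.008)]
            if len(s)>2: pr.append((b+.004,(sgn*s[:,ax]).max()*sgn))
        f=np.polyfit(*np.array(pr).T,1); return np.degrees(f[0]).round(2),np.polyval(f,{0:-.04,1:.64}[ax]).round(4)
    print(c,'front',edge(0,-1,-.092,.012),'back',edge(0,1,-.092,.012),'left',edge(1,1,.57,.69),'right',edge(1,-1,.61,.69),'guard end',np.sort(q[(q[:,0]<.60),1])[:6].round(4), 'h',np.median(q[:,2]))
    g=P[(P[...,2]>.01)&(P[...,2]<.042)&(P[...,0]>.565)&(P[...,0]<.582)&(P[...,1]>-.1)&(P[...,1]<.02)]
    print('low pts in trough y',np.percentile(g[:,1],[0,10,50,90,100]).round(3) if len(g) else '')
E
```

```text
top front (np.float64(0.47), np.float64(0.5563)) back (np.float64(-2.08), np.float64(0.7049)) left (np.float64(0.44), np.float64(0.0192)) right (np.float64(0.13), np.float64(-0.0972)) guard end [-0.127  -0.1269 -0.1268 -0.1267 -0.1265 -0.1264] h 0.051031772793570296
low pts in trough y [-0.073 -0.07  -0.056 -0.042  0.017]
side front (np.float64(-0.16), np.float64(0.5588)) back (np.float64(-0.72), np.float64(0.7082)) left (np.float64(2.64), np.float64(0.0198)) right (np.float64(0.98), np.float64(-0.0999)) guard end [-0.1314 -0.1306 -0.1297 -0.1296 -0.1295 -0.1294] h 0.049199795511797983
low pts in trough y [-0.099 -0.099 -0.04  -0.039 -0.038]
```

```bash
cat >> h.py <<'E'
C,Y=(.632,-.0395),.7
def kn(x,z,pitch,y=-17): return tcp_for_tip(case(C,Y,[x/1e3,y/1e3,z/1e3]),pitch,Y)
E
python3 - <<'E'
from h import *
s35,c35=np.sin(np.radians(35)),np.cos(np.radians(35))
p,Rm=kn(-39.5-70*c35,34.5+70*s35,-35); print(p)
rows(p,Rm,18)
E
```

```text
[ 0.44907353 -0.05873625  0.14142662]
18 x [-0.0034, -0.013, 0.0013] [0.12, -1.93, -0.59]
```

```bash

python3 -m creep '[[-0.0034,-0.013,0.0013,0.12,-1.93,-0.59,1],[-0.0034,-0.013,0.0013,0.12,-1.93,-0.59,1],[-0.0034,-0.013,0.0013,0.12,-1.93,-0.59,1],[-0.0034,-0.013,0.0013,0.12,-1.93,-0.59,1],[-0.0034,-0.013,0.0013,0.12,-1.93,-0.59,1],[-0.0034,-0.013,0.0013,0.12,-1.93,-0.59,1],[-0.0034,-0.013,0.0013,0.12,-1.93,-0.59,1],[-0.0034,-0.013,0.0013,0.12,-1.93,-0.59,1],[-0.0034,-0.013,0.0013,0.12,-1.93,-0.59,1],[-0.0034,-0.013,0.0013,0.12,-1.93,-0.59,1],[-0.0034,-0.013,0.0013,0.12,-1.93,-0.59,1],[-0.0034,-0.013,0.0013,0.12,-1.93,-0.59,1],[-0.0034,-0.013,0.0013,0.12,-1.93,-0.59,1],[-0.0034,-0.013,0.0013,0.12,-1.93,-0.59,1],[-0.0034,-0.013,0.0013,0.12,-1.93,-0.59,1],[-0.0034,-0.013,0.0013,0.12,-1.93,-0.59,1],[-0.0034,-0.013,0.0013,0.12,-1.93,-0.59,1],[-0.0034,-0.013,0.0013,0.12,-1.93,-0.59,1],[0,0,0,0,0,0,1],[0,0,0,0,0,0,1]]'
python3 - <<'E'
from h import *
s=state(); T=R.from_euler('xyz',s['tcp_rot'],degrees=True).as_matrix(); t=s['tcp_pos']; print(s['joint_pos'].round(1))
for c in('side','top'):
    p,d=snapshot(c); P=pts(c,d); L=(P-t)@T
    a=np.radians(30); K=np.stack([np.cos(a)*L[...,0]+np.sin(a)*(L[...,2]-.006),L[...,1],np.sin(a)*L[...,0]-np.cos(a)*(L[...,2]-.006)],-1)
    m=(d>0)&(K[...,0]>.045)&(K[...,0]<.14)&(abs(K[...,1])<.02)&(abs(K[...,2])<.012); q=K[m]
    if len(q)>8: print(c,m.sum(),'x',np.percentile(q[:,0],[1,99]).round(4),'y',np.median(q[:,1]).round(4),'z',np.polyfit(q[:,0],q[:,2],1),q[:,2].mean(),'tip world',P[m][np.argsort(q[:,0])[-6:]].mean(0))
    v=p[150:250,280:420] if c=='side' else p[140:240,260:400]
    cv2.imwrite(f'pics/{c}4.png',cv2.resize(v,None,fx=5,fy=5,interpolation=cv2.INTER_CUBIC)[...,::-1])
s35,c35=np.sin(np.radians(35)),np.cos(np.radians(35))
p,Rm=kn(-39.5-22*c35,34.5+22*s35,-35); rows(p,Rm,6)
p2,Rm=kn(-39.5,34.5,-35); rows(p2,Rm,6,p,Rm)
E
```

```text
time_s: 13.3
tcp_pos: [0.4491, -0.0588, 0.1421]
tcp_rot: [179.9, 5.0, 0.7]
force: [0.3, -0.6, -0.3]
grip_width: 0.0136
finger_force: 54.9
[-17.3   5.8 106.6  -1.7  72.3  72.6]
side 77 x [0.0458 0.1399] y 0.0018 z [-0.04596982  0.00301068] -0.0006169335879489718 tip world [ 0.55136594 -0.06435531  0.05815499]
6 x [0.0069, -0.0001, 0.0042] [0.01, -0.01, -0.01]
6 x [0.0032, 0.0, 0.0018] [0.0, 0.0, 0.0]
```

View pics/side4.png

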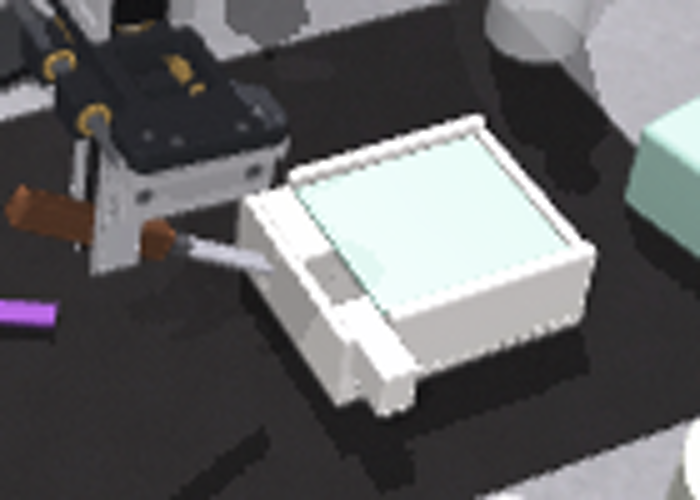

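```bash
python3 - <<'E'
from h import *
m=camera_model('side'); Rm=R.from_euler('xyz',m['rotation'],degrees=True).as_matrix()
def pix(w): q=Rm.T@(np.array(w)-m['position']); return np.array([(m['fx']*q[0]/q[2]+m['cx']-280)*5,(m['fy']*q[1]/q[2]+m['cy']-150)*5]).round(1)
for y in(-35,-17,1): print(y,pix(case(C,Y,[-.069,y/1e3,.05])),pix(case(C,Y,[-.047,y/1e3,.05])))
s35,c35=np.sin(np.radians(35)),np.cos(np.radians(35))
print('tip',pix(case(C,Y,[-.0395-.07*c35,-.017,.0345+.07*s35])))
E
```

```text
-35 [326.7 303.9] [364.7 291.2]
-17 [310.2 280.5] [347.9 268.2]
1 [294.1 257.7] [331.5 245.7]
tip [264.4 262.4]
```

The window shows at (305–365, 245–305) of the crop, where expected; the tip at (270,268) sits some 2 mm right and low. I'll correct this and insert along the blade.

```bash

python3 -m creep '[[0.0069,-0.0003,0.0041,0,0,0,1],[0.0069,-0.0003,0.0041,0,0,0,1],[0.0069,-0.0003,0.0041,0,0,0,1],[0.0069,-0.0003,0.004,0,0,0,1],[0.0069,-0.0003,0.004,0,0,0,1],[0.0069,-0.0003,0.004,0,0,0,1]]'
python3 -m creep '[[0.0032,0,0.0018,0,0,0,1],[0.0032,0,0.0018,0,0,0,1],[0.0032,0,0.0018,0,0,0,1],[0.0032,0,0.0018,0,0,0,1]]'
python3 -m creep '[[0.0032,0,0.0018,0,0,0,1],[0.0032,0,0.0018,0,0,0,1],[0,0,0,0,0,0,1]]'
python3 - <<'E'
from h import *
s=state(); print(s['tcp_pos'],kn(-39.5,35.5,-35,-15)[0],s['force'],s['torque'])
p,d=snapshot('side'); v=p[150:250,280:420]
cv2.imwrite('pics/side5.png',cv2.resize(v,None,fx=5,fy=5,interpolation=cv2.INTER_CUBIC)[...,::-1])
E
```

```text
time_s: 14.0
tcp_pos: [0.4892, -0.0567, 0.1149]
tcp_rot: [179.9, 4.9, 0.7]
force: [-1.0, -0.7, -0.4]
grip_width: 0.0136
finger_force: 54.9
time_s: 14.4
tcp_pos: [0.501, -0.0566, 0.1071]
tcp_rot: [179.9, 4.9, 0.7]
force: [-0.1, -0.4, -0.2]
grip_width: 0.0134
finger_force: 54.9
time_s: 14.7
tcp_pos: [0.5071, -0.0565, 0.1028]
tcp_rot: [179.9, 4.9, 0.7]
force: [0.2, -0.4, -0.6]
grip_width: 0.013
finger_force: 54.9
[ 0.50706704 -0.05648994  0.10281367] [ 0.50638546 -0.05603587  0.10227627] [ 0.16768233 -0.43527056 -0.64445688] [ 0.03583618  0.15238933 -0.02409337]
```

View pics/side5.png

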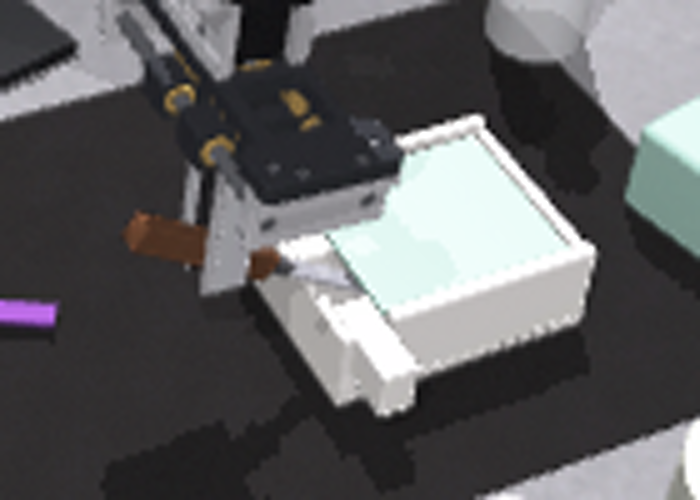

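The blade runs through the window and its tip disappears under the lid edge at (355,283), with no contact force. Now the levering rows.

```bash
cat >> h.py <<'E'
def lidtip(th,r=105,off=3.25):
    t=np.radians(th); return 67-r*np.cos(t)-off*np.sin(t),48+r*np.sin(t)-off*np.cos(t)
E
python3 - <<'E'
from h import *
W=[(-39,44,-17),(-38.3,54,0)]+[(*lidtip(t),0) for t in(15,25,35,45,55,65,75,85,93)]
cur=(None,None)
for w,n in zip(W,[5,5]+[3]*9):
    p,Rm=kn(*w,-15); print(np.round(w,1),end=' '); rows(p,Rm,n,*cur); cur=(p,Rm)
E
```

```text
[-39  44 -17] 5 x [-0.0035, -0.0001, 0.0043] [0.02, 3.58, -0.0]
[-38.3  54.    0. ] 5 x [-0.0025, 0.0, 0.0037] [-0.0, 3.4, 0.0]
[-35.3  72.    0. ] 3 x [0.0039, -0.0, -0.0047] [0.0, 0.0, 0.0]
[-29.5  89.4   0. ] 3 x [0.0046, 0.0, -0.0041] [0.0, 0.0, 0.0]
[-20.9 105.6   0. ] 3 x [0.0052, -0.0, -0.0032] [0.0, 0.0, 0.0]
[ -9.5 119.9   0. ] 3 x [0.0057, -0.0, -0.0023] [0.0, 0.0, 0.0]
[  4.1 132.1   0. ] 3 x [0.006, 0.0, -0.0012] [0.0, 0.0, 0.0]
[ 19.7 141.8   0. ] 3 x [0.0061, -0.0, -0.0002] [0.0, 0.0, 0.0]
[ 36.7 148.6   0. ] 3 x [0.006, 0.0, 0.0009] [0.0, 0.0, 0.0]
[ 54.6 152.3   0. ] 3 x [0.0058, -0.0, 0.0019] [0.0, 0.0, 0.0]
[ 69.2 153.    0. ] 3 x [0.0043, -0.0, 0.0022] [0.0, 0.0, 0.0]
```

```bash

python3 -m creep '[[-0.0035,0,0.0043,0,3.58,0,1],[-0.0035,0,0.0043,0,3.58,0,1],[-0.0035,0,0.0043,0,3.58,0,1],[-0.0035,0,0.0043,0,3.58,0,1],[-0.0035,0,0.0043,0,3.58,0,1]]'
python3 -m creep '[[-0.0025,0,0.0037,0,3.4,0,1],[-0.0025,0,0.0037,0,3.4,0,1],[-0.0025,0,0.0037,0,3.4,0,1],[-0.0025,0,0.0037,0,3.4,0,1],[-0.0025,0,0.0037,0,3.4,0,1],[0,0,0,0,0,0,1]]'
python3 - <<'E'
from h import *
s=state(); p,Rm=kn(-38.3,54,0,-15); print(s['tcp_pos'],p,s['force'],s['torque']); rows(p,Rm,1)
p,d=snapshot('side'); v=p[130:250,280:420]
cv2.imwrite('pics/side6.png',cv2.resize(v,None,fx=5,fy=5,interpolation=cv2.INTER_CUBIC)[...,::-1])
E
```

```text
time_s: 15.25
tcp_pos: [0.4899, -0.0567, 0.081]
tcp_rot: [179.9, -13.1, 0.7]
force: [0.5, -0.5, -3.0]
grip_width: 0.0134
finger_force: 54.9
time_s: 15.85
tcp_pos: [0.482, -0.0559, 0.0574]
tcp_rot: [-179.9, -29.8, 0.5]
force: [0.5, -0.7, -0.9]
grip_width: 0.0138
finger_force: 54.9
[ 0.48196854 -0.055864    0.0574454 ] [ 0.48489425 -0.05629844  0.05919615] [ 0.48755453 -0.71880173 -0.94094763] [-0.01676374  0.45324568 -0.00197931]
1 x [0.0034, 0.0005, -0.0001] [-0.01, 0.22, -0.14]
```

View pics/side6.png

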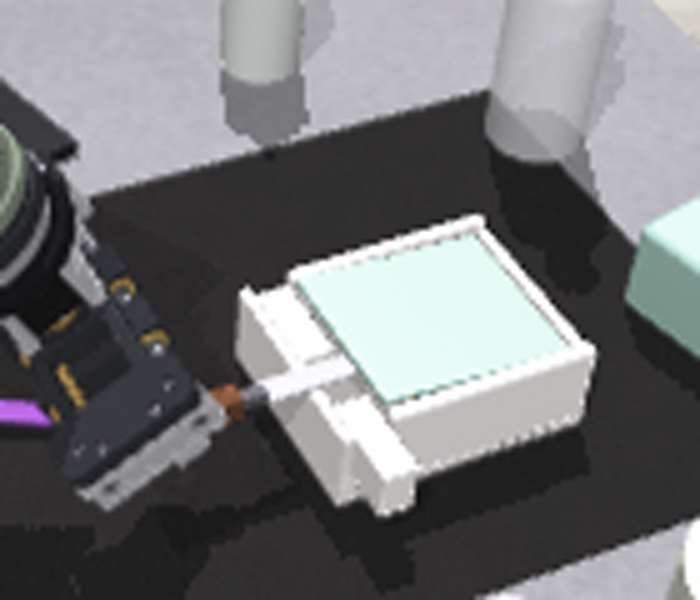

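```bash
cat >> h.py <<'E'
def lidangle():
    out=[]
    for c in('side','top'):
        p,d=snapshot(c); P=pts(c,d); hsv=cv2.cvtColor(p,cv2.COLOR_RGB2HSV)
        m=(d>0)&(hsv[...,1]>18)&(hsv[...,0]>65)&(hsv[...,0]<100)&(P[...,0]>.56)&(P[...,0]<.72)&(abs(P[...,1]+.04)<.06)&(P[...,2]>.035)&(P[...,2]<.2)
        q=P[cv2.erode(m.astype(np.uint8),np.ones((3,3)))>0]
        if len(q)<20: out.append((c,len(q))); continue
        n=np.linalg.svd(q-q.mean(0),full_matrices=False)[2][2]; n*=np.sign(n[0]+1e-9) if abs(n[2])<.2 else np.sign(n[2])
        out.append((c,len(q),np.degrees(np.arctan2(n[0],n[2])).round(1),q.min(0).round(3),q.max(0).round(3)))
    return out
E
python3 -c "
from h import *
print(*lidangle(),sep='\n')"
```

```text
('side', 627, np.float64(4.2), array([ 0.605, -0.085,  0.047]), array([0.697, 0.006, 0.058]))
('top', 781, np.float64(4.1), array([ 0.588, -0.087,  0.043]), array([0.696, 0.006, 0.065]))
```

The lid is at about 4°, as planned, with the tip hidden under its edge at (352,370). I'll push 3 mm deeper and lift.

```bash

python3 -m creep '[[0.0034,0,0,0,0,0,1],[0.0039,0,-0.0047,0,0,0,1],[0.0039,0,-0.0047,0,0,0,1],[0.0039,0,-0.0047,0,0,0,1],[0.0046,0,-0.0041,0,0,0,1],[0.0046,0,-0.0041,0,0,0,1],[0.0046,0,-0.0041,0,0,0,1]]'
python3 - <<'E'
from h import *
s=state(); print(s['tcp_pos'],kn(*lidtip(25),0,-15)[0],s['force'],s['torque']); print(*lidangle(),sep='\n')
E
```

```text
time_s: 16.7
tcp_pos: [0.4972, -0.0567, 0.0976]
tcp_rot: [179.9, -30.1, 0.7]
force: [0.3, 0.1, -3.3]
grip_width: 0.0137
finger_force: 54.8
[ 0.49716443 -0.05671865  0.0975998 ] [ 0.49365777 -0.05619137  0.09462557] [ 0.29807454  0.1166084  -3.28334897] [0.10246477 0.93063175 0.0714162 ]
('side', 564, np.float64(26.5), array([ 0.601, -0.089,  0.051]), array([0.695, 0.006, 0.1  ]))
('top', 657, np.float64(28.1), array([ 0.601, -0.087,  0.046]), array([0.697, 0.006, 0.106]))
```

```bash

python3 -m creep '[[0.0052,0,-0.0032,0,0,0,1],[0.0052,0,-0.0032,0,0,0,1],[0.0052,0,-0.0032,0,0,0,1],[0.0057,0,-0.0023,0,0,0,1],[0.0057,0,-0.0023,0,0,0,1],[0.0057,0,-0.0023,0,0,0,1],[0.006,0,-0.0012,0,0,0,1],[0.006,0,-0.0012,0,0,0,1],[0.006,0,-0.0012,0,0,0,1],[0.0061,0,-0.0002,0,0,0,1],[0.0061,0,-0.0002,0,0,0,1],[0.0061,0,-0.0002,0,0,0,1]]'
python3 - <<'E'
from h import *
s=state(); print(s['tcp_pos'],kn(*lidtip(65),0,-15)[0],s['force'],s['torque']); print(*lidangle(),sep='\n')
cur=(None,None)
for t in(75,84,90):
    p,Rm=kn(*lidtip(t),0,-15); rows(p,Rm,3,*cur); cur=(p,Rm)
E
```

```text
time_s: 18.0
tcp_pos: [0.5464, -0.0559, 0.1492]
tcp_rot: [179.9, -30.0, 0.7]
force: [-0.1, -0.7, -3.0]
grip_width: 0.0136
finger_force: 54.9
[ 0.54637113 -0.05585326  0.14923361] [ 0.5428695  -0.05559011  0.14698496] [-0.08533821 -0.68575645 -3.04575481] [-0.03447292  1.06454476 -0.09577872]
('side', 173, np.float64(66.3), array([ 0.653, -0.089,  0.062]), array([ 0.693, -0.002,  0.151]))
('top', 129, np.float64(67.4), array([ 0.656, -0.085,  0.067]), array([0.692, 0.005, 0.157]))
3 x [0.0042, -0.0002, 0.001] [0.04, -0.04, 0.01]
3 x [0.0052, -0.0, 0.0017] [0.0, 0.0, 0.0]
3 x [0.0033, 0.0, 0.0016] [0.0, 0.0, 0.0]
```

```bash

python3 -m creep '[[0.0042,0,0.001,0,0,0,1],[0.0042,0,0.001,0,0,0,1],[0.0042,0,0.001,0,0,0,1],[0.0052,0,0.0017,0,0,0,1],[0.0052,0,0.0017,0,0,0,1],[0.0052,0,0.0017,0,0,0,1],[0.0033,0,0.0016,0,0,0,1],[0.0033,0,0.0016,0,0,0,1],[0.0033,0,0.0016,0,0,0,1],[0,0,0,0,0,0,1]]'
python3 - <<'E'
from h import *
s=state(); print(s['tcp_pos'],kn(*lidtip(90),0,-15)[0],s['force'],s['torque']); print(*lidangle(),sep='\n')
p,d=snapshot('side'); v=p[100:250,270:430]
cv2.imwrite('pics/side7.png',cv2.resize(v,None,fx=4,fy=4,interpolation=cv2.INTER_CUBIC)[...,::-1])
E
```

```text
time_s: 19.1
tcp_pos: [0.5861, -0.0556, 0.1572]
tcp_rot: [179.9, -30.0, 0.7]
force: [0.2, 0.3, -1.3]
grip_width: 0.0135
finger_force: 54.9
[ 0.58612505 -0.05559781  0.15722936] [ 0.58693663 -0.0550517   0.15819615] [ 0.17472776  0.30880403 -1.26128982] [ 0.03027655  0.41858281 -0.0204104 ]
('side', 542, np.float64(88.7), array([ 0.695, -0.089,  0.053]), array([0.701, 0.006, 0.158]))
('top', 145, np.float64(88.8), array([ 0.692, -0.083,  0.065]), array([0.697, 0.008, 0.168]))
```

View pics/side7.png

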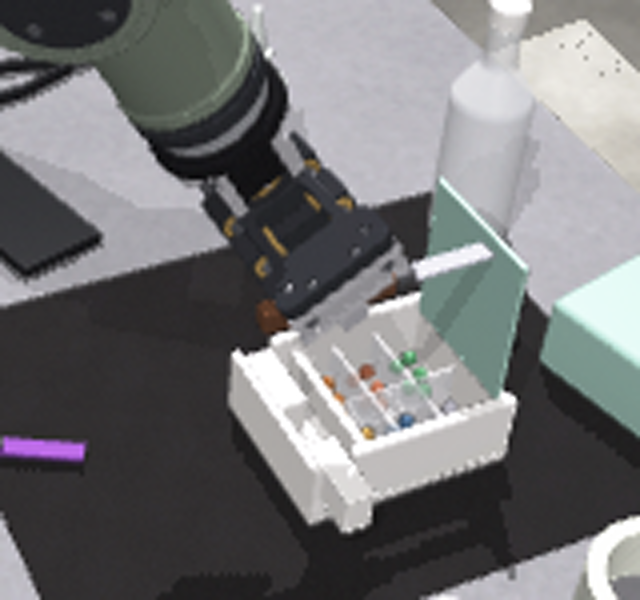

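The lid stands upright at about 89° with the knife tip behind it at (488,252). I'll draw the knife straight back and carry it over the rest.

```bash

python3 -m creep '[[-0.0087,0,-0.005,0,0,0,1],[-0.0173,0,-0.01,0,0,0,1],[-0.0173,0,-0.01,0,0,0,1],[-0.0173,0,-0.01,0,0,0,1],[-0.0173,0,-0.01,0,0,0,1],[-0.0173,0,-0.01,0,0,0,1],[-0.0173,0,-0.01,0,0,0,1],[0,0,0,0,0,0,1]]'
python3 - <<'E'
from h import *
print(*lidangle(),sep='\n')
Rg=R.from_euler('xyz',[-179.9,-29.9,-10.1],degrees=True).as_matrix()
rows([.4819,-.2952,.13],Rg,16)
E
```

```text
time_s: 20.05
tcp_pos: [0.4531, -0.0564, 0.1559]
tcp_rot: [179.9, -29.9, 0.7]
force: [-0.4, 0.4, -0.9]
grip_width: 0.0134
finger_force: 54.9
('side', 687, np.float64(88.7), array([ 0.695, -0.088,  0.053]), array([0.701, 0.007, 0.157]))
('top', 178, np.float64(88.8), array([ 0.692, -0.084,  0.065]), array([0.697, 0.008, 0.169]))
16 x [0.0015, 0.0147, 0.0029] [-0.32, -0.01, 0.58]
```

```bash

python3 -m creep '[[0.0015,0.0147,0.0029,-0.32,0,0.58,1],[0.0015,0.0147,0.0029,-0.32,0,0.58,1],[0.0015,0.0147,0.0029,-0.32,0,0.58,1],[0.0015,0.0147,0.0029,-0.32,0,0.58,1],[0.0015,0.0147,0.0029,-0.32,0,0.58,1],[0.0015,0.0147,0.0029,-0.32,0,0.58,1],[0.0015,0.0147,0.0029,-0.32,0,0.58,1],[0.0015,0.0147,0.0029,-0.32,0,0.58,1],[0.0015,0.0147,0.0029,-0.32,0,0.58,1],[0.0015,0.0147,0.0029,-0.32,0,0.58,1],[0.0015,0.0147,0.0029,-0.32,0,0.58,1],[0.0015,0.0147,0.0029,-0.32,0,0.58,1],[0.0015,0.0147,0.0029,-0.32,0,0.58,1],[0.0015,0.0147,0.0029,-0.32,0,0.58,1],[0.0015,0.0147,0.0029,-0.32,0,0.58,1],[0.0015,0.0147,0.0029,-0.32,0,0.58,1],[0,0,0,0,0,0,1],[0,0,0,0,0,0,1]]'
python3 - <<'E'
from h import *
s=state(); T=R.from_euler('xyz',s['tcp_rot'],degrees=True).as_matrix(); t=s['tcp_pos']
for c in('side','top'):
    p,d=snapshot(c); P=pts(c,d); L=(P-t)@T
    a=np.radians(30); K=np.stack([np.cos(a)*L[...,0]+np.sin(a)*(L[...,2]-.006),L[...,1],np.sin(a)*L[...,0]-np.cos(a)*(L[...,2]-.006)],-1)
    m=(d>0)&(K[...,0]>.045)&(K[...,0]<.14)&(abs(K[...,1])<.03)&(abs(K[...,2])<.03); q=K[m]
    print(c,m.sum(),'x',np.percentile(q[:,0],[1,99]).round(4),'y',np.median(q[:,1]).round(4),'z',np.polyfit(q[:,0],q[:,2],1),q[:,2].mean())
Rg=R.from_euler('xyz',[-179.9,-29.9,-10.1],degrees=True).as_matrix()
a=[.4819,-.2952,.056]; rows(a,Rg,6); rows([.4819,-.2952,.0362],Rg,8,a,Rg)
E
```

```text
time_s: 21.95
tcp_pos: [0.4816, -0.2946, 0.1286]
tcp_rot: [-179.8, -30.0, -10.0]
force: [0.2, 0.1, -0.5]
grip_width: 0.0136
finger_force: 54.9
side 201 x [0.0462 0.1065] y 0.0001 z [-0.01356906  0.00103747] -1.5231870302904663e-06
top 82 x [0.0463 0.1043] y -0.0013 z [-0.02490685  0.00346861] 0.0015885967252132424
6 x [-0.006, 0.0002, 0.0105] [-0.02, -0.01, 0.02]
8 x [-0.0012, 0.0, 0.0021] [0.0, 0.0, 0.0]
```

The knife sits in the grip as it did before, so I'll lower it onto the rest.

```bash

python3 -m creep '[[-0.006,0.0002,0.0105,0,0,0,1],[-0.006,0.0002,0.0105,0,0,0,1],[-0.006,0.0002,0.0105,0,0,0,1],[-0.006,0.0002,0.0105,0,0,0,1],[-0.006,0.0002,0.0105,0,0,0,1],[-0.006,0.0002,0.0105,0,0,0,1],[0,0,0,0,0,0,1]]'
python3 - <<'E'
from h import *
Rg=R.from_euler('xyz',[-179.9,-29.9,-10.1],degrees=True).as_matrix()
rows([.4819,-.2952,.0362],Rg,8)
E
```

```text
time_s: 22.75
tcp_pos: [0.4806, -0.2939, 0.0532]
tcp_rot: [-179.6, -29.8, -10.1]
force: [-0.6, 0.9, 0.1]
grip_width: 0.0136
finger_force: 54.9
8 x [-0.0009, 0.0001, 0.0019] [-0.03, 0.02, -0.0]
```

```bash

python3 -m creep '[[-0.0009,0.0001,0.0019,-0.03,0,0,1],[-0.0009,0.0001,0.0019,-0.03,0,0,1],[-0.0009,0.0001,0.0019,-0.03,0,0,1],[-0.0009,0.0001,0.0019,-0.03,0,0,1],[-0.0009,0.0001,0.0019,-0.03,0,0,1],[-0.0009,0.0001,0.0019,-0.03,0,0,1],[-0.0009,0.0001,0.0019,-0.03,0,0,1],[-0.0009,0.0001,0.0019,-0.03,0,0,1],[0,0,0,0,0,0,1]]'
python3 - <<'E'
from h import *
Rg=R.from_euler('xyz',[-179.9,-29.9,-10.1],degrees=True).as_matrix()
s=state();print(s['force'],s['torque'],s['tcp_pos'])
rows([.4819,-.2952,.0357],Rg,1)
E
```

```text
time_s: 23.65
tcp_pos: [0.483, -0.2964, 0.0391]
tcp_rot: [179.9, -30.0, -10.0]
force: [-0.1, -0.6, -0.6]
grip_width: 0.0136
finger_force: 54.9
[-0.10114708 -0.56803392 -0.5764051 ] [0.07515121 0.37795702 0.01031947] [ 0.48297932 -0.29643914  0.03908832]
1 x [-0.0028, -0.001, 0.0023] [0.12, -0.07, 0.08]
```

```bash

python3 -m creep '[[-0.0009,-0.0003,0.0008,0,0,0,1],[-0.0009,-0.0003,0.0008,0,0,0,1],[-0.0009,-0.0003,0.0008,0,0,0,1],[0,0,0,0,0,0,1]]'
python3 - <<'E'
from h import *
Rg=R.from_euler('xyz',[-179.9,-29.9,-10.1],degrees=True).as_matrix()
s=state();print(s['force'],s['torque'],s['tcp_pos'])
rows([.4819,-.2952,.0357],Rg,1)
E
```

```text
time_s: 24.05
tcp_pos: [0.482, -0.2953, 0.0358]
tcp_rot: [179.9, -30.0, -10.0]
force: [-0.2, 0.1, -1.9]
grip_width: 0.0135
finger_force: 54.9
[-0.23029648  0.06427855 -1.89425208] [0.05995403 0.42909569 0.00917954] [ 0.48201431 -0.2953384   0.03582684]
1 x [-0.0002, -0.0001, 0.0] [0.13, -0.08, 0.08]
```

```bash

python3 -m creep '[[0,0,0,0,0,0,1],[0,0,0,0,0,0,-0.3],[0,0,0,0,0,0,-0.4],[0,0,0,0,0,0,-0.5],[0,0,0,0,0,0,-0.6],[0,0,0,0,0,0,-0.6],[0,0,-0.01,0,0,0,-0.6],[0,0,-0.02,0,0,0,-0.6],[0,0,-0.025,0,0,0,-0.6],[0,0,-0.03,0,0,0,-0.6],[0,0,-0.03,0,0,0,-0.6],[0,0,-0.03,0,0,0,-0.6],[0,0,-0.03,0,0,0,-0.6],[0,0,-0.03,0,0,0,-0.6],[0,0,0,0,0,0,-0.6]]' 5
python3 - <<'E'
from h import *
print(*lidangle(),sep='\n')
def rect(q):
    (c,s,a)=cv2.minAreaRect((q[:,:2]*1000).astype(np.float32)); return np.round(c,1),np.round(s,1),round(a,2)
for c in('side','top'):
    p,d=snapshot(c); P=pts(c,d); x,y,h=[P[...,i] for i in range(3)]
    kn=(x>.42)&(x<.62)&(y>-.36)&(y<-.24)&(h>.022)&(h<.06); q=P[kn]; print(c,rect(q),np.median(q,0).round(3))
    if c=='side': cv2.imwrite('pics/end.png',cv2.resize(p[110:390,220:500],None,fx=2.1,fy=2.1,interpolation=cv2.INTER_CUBIC)[...,::-1])
E
```

```text
time_s: 25.55
tcp_pos: [0.3813, -0.2796, 0.2182]
tcp_rot: [179.4, -30.3, -9.9]
force: [-0.9, -1.3, 1.3]
grip_width: 0.0754
finger_force: 0.0
('side', 653, np.float64(88.8), array([ 0.695, -0.089,  0.054]), array([0.701, 0.008, 0.157]))
('top', 182, np.float64(88.9), array([ 0.693, -0.084,  0.067]), array([0.698, 0.008, 0.166]))
side (array([ 511.7, -299. ]), array([ 28.7, 159.4]), 81.06) [ 0.498 -0.301  0.033]
top (array([ 509.2, -298.3]), array([ 28.1, 159.3]), 78.89) [ 0.502 -0.298  0.036]
```

View pics/end.png

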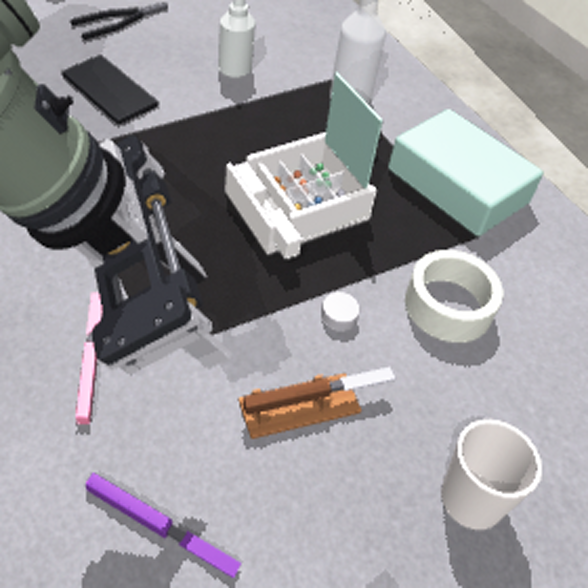

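The knife lies on its rest as before, (245,403) to (393,375). The lid stands open at (355,130), and everything else looks unmoved. Handing in.

```bash
python3 -c "
from cell import *
print(hand_in())"
```

```text
the job is handed in; nothing more can be done
None
```

The job is handed in: the knife levered the lid open to about 89°, the lid stayed there, and the knife is back on its rest within about 1 mm of where it lay. In the last picture everything else looked unmoved. The robot's clock stood at about 26 s, and the last joint briefly stopped at its range limit (-161.6°) during the first grasp approach before I turned the tool around.

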